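# Set the filter turret to the green position and fire the shutter

### The arm

A 6-joint arm with a two-finger parallel gripper is mounted at the origin on a cart in front of the work surface, level with it; the furniture and walls round the work are solid. World frame = base frame: x ahead of the robot, y to its left, z up, the work surface at z = 0. Lengths are in m, angles in degrees, forces in N, time in s.
With the tool pointing down it reaches from about 0.275 to 0.85 m from the base axis. Payload 19 kg.
Tool frame: the origin (TCP) lies at the very end of the fingers, on their centre line; the grasp point (between the pads) lies 19 mm behind it; z points along the fingers, y is the line along which they close (so a half turn about z gives the same grasp; the last joint's range is limited). The gripper opens to 85 mm and grips with 20 to 120 N. Pads are 22 mm wide; open, the fingers measure 114 mm over their backs; the gripper's body (76 mm by 85 mm) begins 54 mm behind the grasp point. The pads swing forward as they close: fully open they stand 13 mm farther back than shut.
Start: joints at [64.458, 8.623, 82.357, -0, 89.026, -7.678], TCP at [0.176, 0.547, 0.231] pointing down, gripper open.
Joint ranges: [-160.23, 160.23], [-39.13, 120.54], [6.94, 153.29], [-79.49, 259.48], [9.18, 160.14], [-161.06, 161.06]. Speed limits (degrees/s): [108.29, 108.29, 127.2, 172.46, 172.46, 172.46].

### API

Orientations are given as [roll, pitch, yaw] about the fixed x, y, z axes, in that order (R = Rz(yaw) Ry(pitch) Rx(roll)).
In Python, from bench import r gives the robot as it stands.
- The arm moves only by the tool apply_moves, never from a script. Its argument "steps" is a list of rows, each an object of numbers: "tx", "ty", "tz": the shift along the tool's x, y, z normalised to -1 to 1, where 1 is 0.05 m; "ax", "ay", "az": the turn, a rotation vector about the tool's x, y, z normalised to -1 to 1, where 1 is 30 degrees; "grip": the opening, from 0 (shut) to 1 (fully open). In form: [{"tx": .., "ty": .., "tz": .., "ax": .., "ay": .., "az": .., "grip": ..}, ...]. A call has 1 to 10 rows; each row shifts and turns the commanded pose from where the row before left it, along the tool's axes as they then stand; what a row does not reach is not made up. A row lasts 1/12 s, in which the tool goes at most 41.7 mm and 7.16 degrees, less where a joint would pass 70% of its speed; a pose out of reach is approached as far as the arm can. A call with a number of a shift or a turn outside -1 to 1 is refused whole. A call with a gripper value outside its range is refused whole. The fingers move at their own pace and stop on an object; "grip_force" is the grip in N (left out, the last holds). Time passes only in rows, so rows that do not move let the fingers close. It gives the time, the measured TCP pose, the force, the opening and the grip force at its end, in the units of the state.
- r.sense(): the state, without advancing time (a new reading comes with each control period).
- r.get_image(name): name is "scene" or "top"; returns (picture, depth): 420x560x3 uint8, red, green, blue; 420x560 float32, m along the optical axis (not along the pixel's ray), 0 where there is no reading.
- r.camera_model(name): a dict with "camera_matrix" (3x3 intrinsics, pixels), "rvec" (rotation vector, rad) and "tvec" (3), from world to camera coordinates, as OpenCV has them. Camera axes: x right, y down, z forward; pixel columns grow to the right and rows downward; lengths in m; the calibration is good to about 2 mm. A picture is of the moment at which its call begins. camera_model takes no time and is no camera call.
- r.finish_job(): hands the job in; it is judged then, once.
The state is a dict: "t": time; "q": joint angles; "joint_vel": joint speeds; "effort": joint torques, N m; "tool_pos": TCP position; "orientation": TCP orientation; "ft_force": force on the tool from outside, world axes, zero at the start; "wrist_torque": the same for the moment, N m; "opening": finger opening in m; "grasp_force": force on a finger pad.
Only numpy, scipy, OpenCV 4.12 (cv2) and the standard library are available. Lean on these libraries where they do the work, as an engineer would, in place of code of your own. Each camera call takes 0.05 s, during which the arm holds its last target. There are 200 camera calls.

### The job

Push the white upright tab of the filter turret sideways with your fingertips, without pinching it, until it points straight at the middle of the green marker, and let go of it. Then press the white shutter button on the black box fully down and let it come back up. Be gentle, press the button only once the tab is set, and leave the cup, the vial, the beaker and the petri dish where they stand.

Things in the scene. Friction and masses are not known exactly. Their poses are not given: they have to be found in the camera images.
- turret: Filter turret fixed to the worktop: a grey round housing, 168 mm across and 28 mm high, origin at the centre of its underside, z up. The dial's axis is the vertical through the origin. -x is its front, roughly toward the robot; at the back (+x, 40 to 82 mm from the axis, 44 mm wide) stands a fixed grey optical head, 92 mm high.
- dial (a joint): Angle of the black dial (100 mm across, top 42 mm above the worktop, a flat hub nut on its axis rising to 44 mm) about the vertical, rad. 0: the tab points along the turret's -x; positive turns anticlockwise seen from above; stops at -1.75 and 1.75. It has no detents: it turns against about 0.12 N m of friction (about 3 N at the tab) and stays where it is left.
- pointer (a point): A point that turns with the dial, on the tab's centre line 70 mm out from the dial's axis, 35 mm above the worktop, 12 mm beyond the tab's outer end: it is where the tab points. It lies over a marker's centre when the tab points straight at that marker.
- tab (a point): Middle of the top edge of the tab: a white upright radial blade on the dial, 10 mm thick, 28 to 58 mm out from the dial's axis, from the dial's top up to 80 mm above the worktop. Pushing its side turns the dial away from the push. Its clockwise half (seen from above) is the collider dial_c2, its anticlockwise half dial_c3.
- marker_green: Green round marker, 16 mm across and 5 mm high, fixed on the housing's rim 70 mm from the dial's axis; origin at the centre of its underside, 28 mm above the worktop. The four markers stand at the dial angles -1.40, -0.70, 0.70 and 1.40 rad; which colour stands where changes.
- marker_red: Red marker of the same kind, at another of the four places.
- marker_yellow: Yellow marker of the same kind, at another of the four places.
- marker_blue: Blue marker of the same kind, at another of the four places.
- shutter_box: Black button box fixed to the worktop, 70 x 70 mm and 32 mm high, a white push button in a round metal collar in the middle of its top; origin at the centre of its underside.
- shutter (a joint): How far the white button is pressed, m: 0 up, 0.006 fully down. It springs back; fully down takes 5 N.
- shutter_top (a point): Centre of the white button's top face (30 mm across), 54 mm above the worktop when up.
- specimen_cup: Clear specimen cup with red lid, 68 mm across, 72 mm high, loose; origin at the centre of its underside. Leave alone.
- vial: Glass vial with blue cap, 29 mm across, 54 mm high, loose; origin at the centre of its underside. Leave alone.
- beaker: Small glass beaker, 48 mm across, 50 mm high, loose; origin at the centre of its underside. Leave alone.
- petri_dish: Empty glass petri dish, 100 mm across, 16 mm high, loose; origin at the centre of its underside. Leave alone.

How it is judged:
By the outcome, as a careful person would: the job done as asked, in the order asked, and still so for the second after the job is handed in, with the robot touching nothing.
It also fails if it takes over 48 s, if anything falls off the work surface, if the arm or the gripper's body presses on something with over 40 N, if the wrist force passes 120 N, or if a joint passes its speed limit or range.

## Working session

There is one attempt and no reset: what is moved stays moved. The work goes in short steps, Python scripts to look and compute and a tool call to move; the robot and the scene stay as the last step left them, time stands still between calls to the robot, and variables do not carry over. Pictures are saved under pics/ and viewed, at most 10 in all, crops included, and the job is handed in when it is done.

Besides the shell and the picture viewer there is one more tool, called by a JSON object that holds its "fn" and its "kwargs". apply_moves: Moves the arm, as the interface text tells. Scaled input: -1 to 1 covers 0.05 m each way for a shift and 30 degrees each way for a turn. Its arguments: {"type":"object","properties":{"steps":{"type":"array"},"grip_force":{"type":"number"}},"required":["steps"]}

```bash
mkdir -p pics; python3 - <<'E'
from bench import r
import cv2,numpy as np
for n in("top","scene"):
    p,d=r.get_image(n); np.savez(f"pics/{n}0.npz",p=p,d=d); cv2.imwrite(f"pics/{n}0.png",p[:,:,::-1])
    m=r.camera_model(n); R=cv2.Rodrigues(np.array(m["rvec"],float))[0]; print(n,(-R.T@np.array(m["tvec"]).ravel()).round(3), m["camera_matrix"])
s=r.sense(); print(s["t"],s["tool_pos"],s["orientation"],s["opening"],s["ft_force"])
E
```

```text
top [0.45  0.021 1.307] [[391.63130374   0.         275.95638635]
 [  0.         391.63130374 205.11386298]
 [  0.           0.           1.        ]]
scene [ 0.135 -0.813  0.613] [[431.87052955   0.         281.19661184]
 [  0.         431.87052955 211.58290569]
 [  0.           0.           1.        ]]
0.1 [0.17633327 0.5470839  0.23077173] [-1.79940985e+02 -7.54992389e-03  1.62133010e+02] 0.08526947694737076 [ 0.88632046 -0.14397656 -0.40173497]
```

View pics/top0.png

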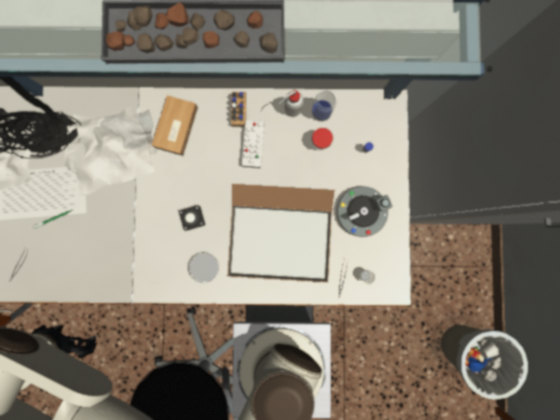

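View pics/scene0.png

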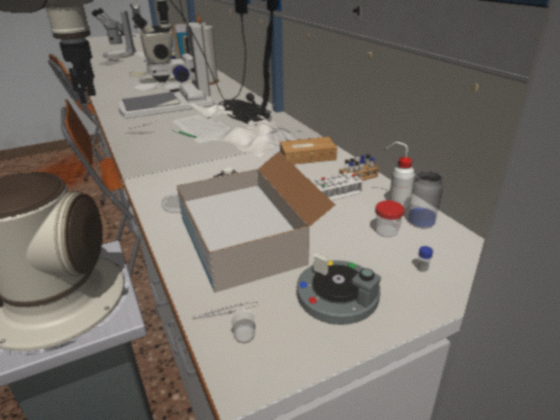

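The top view shows the turret at about (362,211), the button box at about (191,217), and an open carton between them. I'll enlarge the turret in both views.

```bash
cat > h.py <<'E'
import cv2,numpy as np
from bench import r
def cam(n):
    m=r.camera_model(n);return np.array(m["camera_matrix"]),cv2.Rodrigues(np.array(m["rvec"],float))[0],np.array(m["tvec"],float).ravel()
def onplane(n,uv,z):
    K,R,t=cam(n);c=-R.T@t;d=R.T@np.linalg.solve(K,[uv[0],uv[1],1.]);return c+d*(z-c[2])/d[2]
def proj(n,P):
    m=r.camera_model(n);return cv2.projectPoints(np.array(P,float).reshape(-1,1,3),np.array(m["rvec"],float),np.array(m["tvec"],float),np.array(m["camera_matrix"]),None)[0][:,0]
def cloud(n,d):
    K,R,t=cam(n);v,u=np.mgrid[:d.shape[0],:d.shape[1]];p=np.stack([(u-K[0,2])/K[0,0]*d,(v-K[1,2])/K[1,1]*d,d],-1);return (p-t)@R
def blobs(n,p,roi,z):
    x0,y0,x1,y1=roi;hsv=cv2.cvtColor(p,cv2.COLOR_RGB2HSV).astype(int);H,S,V=hsv[...,0],hsv[...,1],hsv[...,2];out={}
    for c,(a,b) in dict(green=(45,85),yellow=(20,38),blue=(100,130),red=(-10,8)).items():
        h=np.where(H>170,H-180,H);w=((h>=a)&(h<=b)&(S>90)&(V>60))[y0:y1,x0:x1].astype(np.uint8)
        k,l,st,ce=cv2.connectedComponentsWithStats(w)
        for i in range(1,k):
            if st[i,4]>=4:
                q=l==i;vv,uu=np.nonzero(q);wt=S[y0:y1,x0:x1][q];uv=((uu*wt).sum()/wt.sum()+x0,(vv*wt).sum()/wt.sum()+y0)
                out.setdefault(c,[]).append((st[i,4],np.round(uv,1),onplane(n,uv,z)[:2].round(4)))
    return out
E
python3 - <<'E'
from h import *
t=np.load("pics/top0.npz");s=np.load("pics/scene0.npz")
a=cv2.resize(t["p"][176:246,327:397],(490,490),interpolation=cv2.INTER_CUBIC)
b=cv2.resize(s["p"][245:325,290:390],(600,480),interpolation=cv2.INTER_CUBIC)[:, :]
cv2.imwrite("pics/ztop.png",a[:,:,::-1]);cv2.imwrite("pics/zsc.png",b[:,:,::-1])
print(blobs("top",t["p"],(327,176,397,246),.033));print(blobs("scene",s["p"],(290,245,390,325),.033))
C=cloud("top",t["d"])
for nm,(u0,v0,u1,v1) in dict(carton=(225,180,337,284),tur=(330,180,395,242),btn=(175,200,210,235),vial=(358,138,380,158),beak=(355,262,380,288),cup=(308,125,336,152)).items():
    P=C[v0:v1,u0:u1].reshape(-1,3);P=P[(P[:,2]>.012)&(P[:,2]<.5)];print(nm,P.min(0).round(3),P.max(0).round(3))
E
```

```text
{'green': [(np.int32(9), array([351., 193.]), array([ 0.5766, -0.224 ]))], 'yellow': [(np.int32(15), array([342.4, 204.4]), array([ 0.5389, -0.1957]))], 'blue': [(np.int32(13), array([353.3, 230.1]), array([ 0.4556, -0.2308]))], 'red': [(np.int32(17), array([367.8, 231.8]), array([ 0.4505, -0.2779]))]}
{'green': [(np.int32(25), array([351.4, 265.1]), array([ 0.5755, -0.23  ]))], 'yellow': [(np.int32(29), array([330., 263.]), array([ 0.5393, -0.2027]))], 'blue': [(np.int32(38), array([303. , 284.3]), array([ 0.4558, -0.2353]))], 'red': [(np.int32(45), array([312.3, 299.8]), array([ 0.4501, -0.2825]))]}
carton [ 0.296 -0.178  0.012] [0.59  0.172 0.149]
tur [ 0.436 -0.344  0.014] [ 0.601 -0.141  0.146]
btn [0.451 0.257 0.012] [0.531 0.338 0.058]
vial [ 0.713 -0.29   0.013] [ 0.743 -0.263  0.058]
beak [ 0.281 -0.294  0.013] [ 0.327 -0.254  0.056]
cup [ 0.716 -0.157  0.016] [ 0.782 -0.09   0.079]
```

View pics/ztop.png

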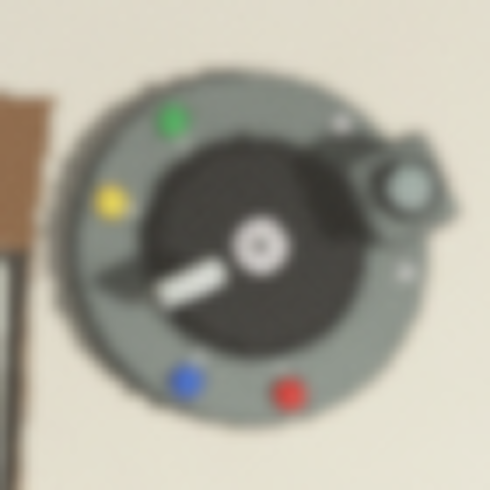

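View pics/zsc.png

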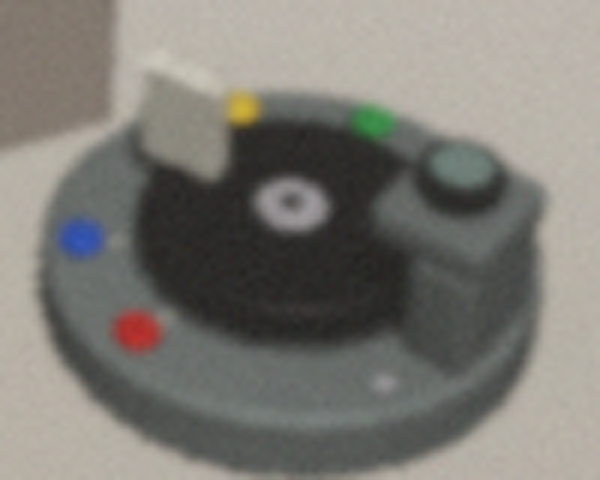

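```bash
cat >> h.py <<'E'
from scipy.optimize import least_squares
ANG=dict(red=1.4,blue=.7,yellow=-.7,green=-1.4)
def turret(n,p,roi):
    B=blobs(n,p,roi,.033);M={c:max(B[c],key=lambda b:b[0])[2] for c in ANG if c in B}
    f=lambda v:np.concatenate([np.array(v[:2])+.07*np.array([np.cos(np.pi+v[2]+ANG[c]),np.sin(np.pi+v[2]+ANG[c])])-M[c] for c in M])
    s=least_squares(f,[.52,-.25,0]);return s.x,M,np.abs(s.fun).max()
def tab(n,p,c,rng=(.018,.066)):
    # white pixels, cast to the tab's top plane
    v,u=np.nonzero((p.min(2)>135)); K,R,t=cam(n);o=-R.T@t;d=np.linalg.solve(K,np.stack([u,v,np.ones(len(u))])).T@R
    P=o+d*((.08-o[2])/d[:,2])[:,None];Q=P[:,:2]-c[:2];rr=np.hypot(*Q.T);k=(rr>rng[0])&(rr<rng[1]);return np.stack([u,v],1)[k],Q[k]
E
python3 - <<'E'
from h import *
t=np.load("pics/top0.npz");s=np.load("pics/scene0.npz")
for n,D,roi in(("top",t,(327,176,397,246)),("scene",s,(290,245,390,325))):
    x,M,e=turret(n,D["p"],roi);print(n,x.round(4),e.round(4));g=M["green"]-x[:2];print("green dir",np.degrees(np.arctan2(g[1],g[0])).round(1))
    if n=="top":
        uv,Q=tab(n,D["p"],x);print(len(Q),Q.mean(0),np.degrees(np.arctan2(*Q.mean(0)[::-1])));print(uv.min(0),uv.max(0))
C=cloud("top",t["d"]);S=cloud("scene",s["d"])
for nm,C,im in(("top",C,t),("sc",S,s)):
    P=C.reshape(-1,3);
    q=P[(P[:,2]>.06)&(np.hypot(P[:,0]-.52,P[:,1]+.255)<.062)&(P[:,0]<.53)];print(nm,"tab pts",len(q),q.mean(0).round(4),q.max(0).round(3))
    for x in np.arange(.36,.62,.04):
        w=P[(abs(P[:,0]-x)<.02)&(P[:,1]>-.21)&(P[:,1]<.0)&(P[:,2]>.09)&(P[:,2]<.4)]
        if len(w): print(round(x,2),"carton ymin",w[:,1].min().round(3),"zmax",w[:,2].max().round(3))
p=t["p"];m=np.zeros(p.shape[:2],bool);m[205:230,178:205]=1
h=cv2.cvtColor(p,cv2.COLOR_RGB2GRAY)
v,u=np.nonzero(m&(h>150));k=np.hypot(u-191,v-217)<9;print("btn",u[k].mean(),v[k].mean(),k.sum(),onplane("top",(u[k].mean(),v[k].mean()),.054))
q=S.reshape(-1,3);q=q[(q[:,2]>.04)&(q[:,2]<.07)&(q[:,1]>.25)&(q[:,1]<.345)&(q[:,0]>.44)&(q[:,0]<.54)];print("scene btn",len(q),q.mean(0) if len(q) else 0)
q=C0=cloud("top",t["d"]).reshape(-1,3);q=q[(q[:,2]>.047)&(q[:,2]<.07)&(q[:,1]>.25)&(q[:,1]<.345)&(q[:,0]>.44)&(q[:,0]<.54)];print(len(q),q.mean(0))
E
```

```text
top [ 0.5182 -0.2622 -1.1678] 0.0004
green dir 33.2
211 [-0.02728693 -0.02143623] -141.84732225100737
[350 192] [387 230]
scene [ 0.5176 -0.2679 -1.1817] 0.0014
green dir 33.2
top tab pts 63 [ 0.509  -0.2586  0.0785] [ 0.529 -0.208  0.089]
0.36 carton ymin -0.143 zmax 0.107
0.4 carton ymin -0.143 zmax 0.111
0.44 carton ymin -0.146 zmax 0.107
0.48 carton ymin -0.148 zmax 0.109
0.52 carton ymin -0.15 zmax 0.126
0.56 carton ymin -0.152 zmax 0.149
0.6 carton ymin -0.075 zmax 0.145
sc tab pts 193 [ 0.5049 -0.2445  0.0734] [ 0.53  -0.21   0.082]
0.36 carton ymin -0.146 zmax 0.107
0.4 carton ymin -0.149 zmax 0.107
0.44 carton ymin -0.151 zmax 0.107
0.48 carton ymin -0.152 zmax 0.108
0.52 carton ymin -0.154 zmax 0.121
0.56 carton ymin -0.156 zmax 0.145
0.6 carton ymin -0.137 zmax 0.145
btn 189.70422535211267 217.32394366197184 71 [0.49182775 0.29663359 0.054     ]
scene btn 91 [0.4924285  0.2918325  0.04839593]
68 [0.49020232 0.29943707 0.05282732]
```

```bash
cat >> h.py <<'E'
C0=np.array([.518,-.265])
def tabang(n,p,x,guess,lo=140):
    # guess: world deg; white pixels near the tab's top, direction from this camera's own dial centre
    g=np.radians(guess);q=x[:2]+.043*np.array([np.cos(g),np.sin(g)]);uv=proj(n,[[*q,.08]])[0]
    v,u=np.nonzero((p.min(2)>lo));k=np.hypot(u-uv[0],v-uv[1])<7;u,v=u[k],v[k];w=p.min(2)[v,u]-lo+1.
    P=onplane(n,((u*w).sum()/w.sum(),(v*w).sum()/w.sum()),.08)[:2]-x[:2]
    pts=np.stack([onplane(n,a,.08)[:2] for a in zip(u,v)]);ev=np.linalg.eigh(np.cov((pts).T))[1][:,1]
    return len(u),np.degrees(np.arctan2(P[1],P[0])).round(1),np.hypot(*P).round(4),(np.degrees(np.arctan2(ev[1],ev[0]))%180).round(1)
def totool(goal):
    s=r.sense();R=cv2.Rodrigues(np.zeros(3))[0]
    from scipy.spatial.transform import Rotation as Ro
    M=Ro.from_euler("xyz",s["orientation"],degrees=True).as_matrix();d=M.T@(np.array(goal)-s["tool_pos"]);return (d/.05).round(2)
E
python3 - <<'E'
from h import *
t=np.load("pics/top0.npz");s=np.load("pics/scene0.npz")
x,_,_=turret("top",t["p"],(327,176,397,246))
for g in(113,119):print(tabang("top",t["p"],x,g))
P=cloud("scene",s["d"]).reshape(-1,3);q=P[(P[:,2]>.055)&(P[:,2]<.085)&(np.hypot(P[:,0]-.518,P[:,1]+.268)<.065)&(P[:,0]<.53)&(P[:,1]>-.268)]
print(len(q),q.mean(0).round(4)); th=np.degrees(np.arctan2(q[:,1]+.268,q[:,0]-.5176));print(np.percentile(th,[5,25,50,75,95]))
th=np.radians(117);e=np.array([np.cos(th),np.sin(th)]);n=np.array([-e[1],e[0]])
g=C0+.039*e+.045*n;print(g,totool([*g,.23]))
E
```

```text
(36, np.float64(116.3), np.float64(0.0419), np.float64(115.4))
(36, np.float64(116.3), np.float64(0.0419), np.float64(115.4))
182 [ 0.5004 -0.228   0.07  ]
[104.14882489 111.54364061 114.66550668 115.94426824 117.11415521]
[ 0.46019908 -0.25068032] [-10.3  -13.44   0.03]
```

{"fn": "apply_moves", "kwargs": {"steps": [{"tx":-0.43,"ty":-0.56,"grip":0},{"tx":-0.43,"ty":-0.56,"grip":0},{"tx":-0.43,"ty":-0.56,"grip":0},{"tx":-0.43,"ty":-0.56,"grip":0},{"tx":-0.43,"ty":-0.56,"grip":0},{"tx":-0.43,"ty":-0.56,"grip":0},{"tx":-0.43,"ty":-0.56,"grip":0},{"tx":-0.43,"ty":-0.56,"grip":0},{"tx":-0.43,"ty":-0.56,"grip":0},{"tx":-0.43,"ty":-0.56,"grip":0}], "grip_force": 20}}

```text
validation failed for argument at $.st...
```

{"fn": "apply_moves", "kwargs": {"steps": [{"tx":-0.43,"ty":-0.56,"grip":0},{"tx":-0.43,"ty":-0.56,"grip":0},{"tx":-0.43,"ty":-0.56,"grip":0},{"tx":-0.43,"ty":-0.56,"grip":0},{"tx":-0.43,"ty":-0.56,"grip":0},{"tx":-0.43,"ty":-0.56,"grip":0},{"tx":-0.43,"ty":-0.56,"grip":0},{"tx":-0.43,"ty":-0.56,"grip":0},{"tx":-0.43,"ty":-0.56,"grip":0},{"tx":-0.43,"ty":-0.56,"grip":0}]}}

```text
validation failed for argument at $.st...
```

{"fn": "apply_moves", "kwargs": {"steps": [{"tx":-0.43,"ty":-0.56,"grip":0},{"tx":-0.43,"ty":-0.56,"grip":0},{"tx":-0.43,"ty":-0.56,"grip":0},{"tx":-0.2,"ty":-0.2,"grip":0},{"az":0.23,"grip":0},{"az":0.23,"grip":0},{"az":0.23,"grip":0},{"az":0.23,"grip":0},{"az":0.23,"grip":0},{"az":0.23,"grip":0}]}}

```text
validation failed for argument at $.st...
```

{"fn": "apply_moves", "kwargs": {"steps": [{"az":0.23,"grip":0},{"az":0.23,"grip":0},{"az":0.23,"grip":0},{"az":0.23,"grip":0},{"az":0.23,"grip":0},{"az":0.23,"grip":0},{"az":0.23,"grip":0},{"az":0.23,"grip":0},{"az":0.23,"grip":0},{"az":0.23,"grip":0}]}}

```text
validation failed for argument at $.st...
```

{"fn": "apply_moves", "kwargs": {"steps": [{"az":0.23,"grip":0},{"az":0.23,"grip":0},{"az":0.23,"grip":0},{"az":0.2,"grip":0},{"grip":0}]}}

```text
validation failed for argument at $.st...
```

```bash
python3 - <<'E'
from h import *
th=np.radians(116);e=np.array([np.cos(th),np.sin(th)]);n=np.array([-e[1],e[0]])
g=C0+.039*e+.045*n
s=r.sense();print(s["t"],s["q"],s["orientation"],s["tool_pos"],s["ft_force"],g,totool([*g,.055]))
E
```

```text
0.1 [ 6.44569662e+01  8.64761259e+00  8.23857444e+01 -4.00594557e-04
  8.90261381e+01 -7.67604064e+00] [-1.79940985e+02 -7.54992389e-03  1.62133010e+02] [0.17633327 0.5470839  0.23077173] [ 0.88632046 -0.14397656 -0.40173497] [ 0.46045779 -0.24967373] [-10.3  -13.42   3.53]
```

Nothing moved: the validation rejected the rows. I'll try one row with every field present.

{"fn": "apply_moves", "kwargs": {"steps": [{"tx":-0.43,"ty":-0.56,"tz":0.0,"ax":0.0,"ay":0.0,"az":0.0,"grip":0.0}], "grip_force": 20}}

```text
t: 0.18
tool_pos: [0.1872, 0.5163, 0.2299]
orientation: [-179.9, -0.1, 162.3]
ft_force: [1.0, 1.4, 0.4]
opening: 0.0755
grasp_force: 0.0
```

Every row needs all the fields.

{"fn": "apply_moves", "kwargs": {"steps": [{"tx":-0.43,"ty":-0.56,"tz":0,"ax":0,"ay":0,"az":0,"grip":0},{"tx":-0.43,"ty":-0.56,"tz":0,"ax":0,"ay":0,"az":0,"grip":0},{"tx":-0.43,"ty":-0.56,"tz":0,"ax":0,"ay":0,"az":0,"grip":0},{"tx":-0.43,"ty":-0.56,"tz":0,"ax":0,"ay":0,"az":0,"grip":0},{"tx":-0.43,"ty":-0.56,"tz":0,"ax":0,"ay":0,"az":0,"grip":0},{"tx":-0.43,"ty":-0.56,"tz":0,"ax":0,"ay":0,"az":0,"grip":0},{"tx":-0.43,"ty":-0.56,"tz":0,"ax":0,"ay":0,"az":0,"grip":0},{"tx":-0.43,"ty":-0.56,"tz":0,"ax":0,"ay":0,"az":0,"grip":0},{"tx":-0.43,"ty":-0.56,"tz":0,"ax":0,"ay":0,"az":0,"grip":0},{"tx":-0.43,"ty":-0.56,"tz":0,"ax":0,"ay":0,"az":0,"grip":0}]}}

```text
t: 1.02
tool_pos: [0.3069, 0.18, 0.2312]
orientation: [180.0, 0.0, 162.2]
ft_force: [0.7, 0.8, -0.4]
opening: -0.0001
grasp_force: 0.0
```

{"fn": "apply_moves", "kwargs": {"steps": [{"tx":-0.43,"ty":-0.56,"tz":0,"ax":0,"ay":0,"az":0,"grip":0},{"tx":-0.43,"ty":-0.56,"tz":0,"ax":0,"ay":0,"az":0,"grip":0},{"tx":-0.43,"ty":-0.56,"tz":0,"ax":0,"ay":0,"az":0,"grip":0},{"tx":-0.43,"ty":-0.56,"tz":0,"ax":0,"ay":0,"az":0,"grip":0},{"tx":-0.43,"ty":-0.56,"tz":0,"ax":0,"ay":0,"az":0,"grip":0},{"tx":-0.43,"ty":-0.56,"tz":0,"ax":0,"ay":0,"az":0,"grip":0},{"tx":-0.43,"ty":-0.56,"tz":0,"ax":0,"ay":0,"az":0,"grip":0},{"tx":-0.43,"ty":-0.56,"tz":0,"ax":0,"ay":0,"az":0,"grip":0},{"tx":-0.43,"ty":-0.56,"tz":0,"ax":0,"ay":0,"az":0,"grip":0},{"tx":-0.43,"ty":-0.56,"tz":0,"ax":0,"ay":0,"az":0,"grip":0}]}}

```text
t: 1.85
tool_pos: [0.4258, -0.1528, 0.2311]
orientation: [-180.0, -0.0, 162.1]
ft_force: [0.8, 1.4, -0.2]
opening: -0.0003
grasp_force: 0.0
```

{"fn": "apply_moves", "kwargs": {"steps": [{"tx":-0.43,"ty":-0.56,"tz":0,"ax":0,"ay":0,"az":0,"grip":0},{"tx":-0.43,"ty":-0.56,"tz":0,"ax":0,"ay":0,"az":0,"grip":0},{"tx":-0.43,"ty":-0.56,"tz":0,"ax":0,"ay":0,"az":0,"grip":0},{"tx":0,"ty":0,"tz":0,"ax":0,"ay":0,"az":0.23,"grip":0},{"tx":0,"ty":0,"tz":0,"ax":0,"ay":0,"az":0.23,"grip":0},{"tx":0,"ty":0,"tz":0,"ax":0,"ay":0,"az":0.23,"grip":0},{"tx":0,"ty":0,"tz":0,"ax":0,"ay":0,"az":0.23,"grip":0},{"tx":0,"ty":0,"tz":0,"ax":0,"ay":0,"az":0.23,"grip":0},{"tx":0,"ty":0,"tz":0,"ax":0,"ay":0,"az":0.23,"grip":0},{"tx":0,"ty":0,"tz":0,"ax":0,"ay":0,"az":0.23,"grip":0}]}}

```text
t: 2.68
tool_pos: [0.4613, -0.2506, 0.231]
orientation: [-180.0, -0.0, 113.5]
ft_force: [-0.1, 0.3, -0.5]
opening: 0.0001
grasp_force: 0.0
```

{"fn": "apply_moves", "kwargs": {"steps": [{"tx":0,"ty":0,"tz":0,"ax":0,"ay":0,"az":0.23,"grip":0},{"tx":0,"ty":0,"tz":0,"ax":0,"ay":0,"az":0.23,"grip":0},{"tx":0,"ty":0,"tz":0,"ax":0,"ay":0,"az":0.23,"grip":0},{"tx":0,"ty":0,"tz":0,"ax":0,"ay":0,"az":0.23,"grip":0},{"tx":0,"ty":0,"tz":0,"ax":0,"ay":0,"az":0.23,"grip":0},{"tx":0,"ty":0,"tz":0,"ax":0,"ay":0,"az":0.23,"grip":0},{"tx":0,"ty":0,"tz":0,"ax":0,"ay":0,"az":0.23,"grip":0},{"tx":0,"ty":0,"tz":0,"ax":0,"ay":0,"az":0.23,"grip":0},{"tx":0,"ty":0,"tz":0,"ax":0,"ay":0,"az":0.23,"grip":0},{"tx":0,"ty":0,"tz":0,"ax":0,"ay":0,"az":0.23,"grip":0}]}}

```text
t: 3.52
tool_pos: [0.4612, -0.2505, 0.231]
orientation: [-180.0, 0.0, 44.5]
ft_force: [-0.2, -0.4, -1.2]
opening: 0.0003
grasp_force: 0.0
```

{"fn": "apply_moves", "kwargs": {"steps": [{"tx":0,"ty":0,"tz":0,"ax":0,"ay":0,"az":0.23,"grip":0},{"tx":0,"ty":0,"tz":0,"ax":0,"ay":0,"az":0.23,"grip":0},{"tx":0,"ty":0,"tz":0,"ax":0,"ay":0,"az":0.2,"grip":0},{"tx":0,"ty":0,"tz":0,"ax":0,"ay":0,"az":0,"grip":0}]}}

```text
t: 3.85
tool_pos: [0.4613, -0.2506, 0.2311]
orientation: [-180.0, 0.0, 24.7]
ft_force: [-1.2, -0.2, 0.5]
opening: -0.0001
grasp_force: 0.0
```

```bash
python3 - <<'E'
from h import *
th=np.radians(116);e=np.array([np.cos(th),np.sin(th)]);n=np.array([-e[1],e[0]])
g=C0+.039*e+.045*n
s=r.sense();print(s["t"],s["q"],s["orientation"],s["tool_pos"],s["ft_force"],g,totool([*g,.055]))
E
```

```text
3.85 [-3.69216450e+01  2.64909142e+00  8.89186143e+01 -6.73738720e-03
  8.84634996e+01  2.83598122e+01] [-1.79975739e+02  2.07492876e-02  2.47187296e+01] [ 0.461256   -0.25057567  0.23105055] [-1.21933002 -0.23612376  0.51706671] [ 0.46045779 -0.24967373] [-0.01 -0.02  3.52]
```

{"fn": "apply_moves", "kwargs": {"steps": [{"tx":0,"ty":0,"tz":0.55,"ax":0,"ay":0,"az":0,"grip":0},{"tx":0,"ty":0,"tz":0.55,"ax":0,"ay":0,"az":0,"grip":0},{"tx":0,"ty":0,"tz":0.55,"ax":0,"ay":0,"az":0,"grip":0},{"tx":0,"ty":0,"tz":0.55,"ax":0,"ay":0,"az":0,"grip":0},{"tx":0,"ty":0,"tz":0.55,"ax":0,"ay":0,"az":0,"grip":0},{"tx":0,"ty":0,"tz":0.45,"ax":0,"ay":0,"az":0,"grip":0},{"tx":0,"ty":0,"tz":0.3,"ax":0,"ay":0,"az":0,"grip":0},{"tx":0.1,"ty":0,"tz":0,"ax":0,"ay":0,"az":0,"grip":0},{"tx":0.1,"ty":0,"tz":0,"ax":0,"ay":0,"az":0,"grip":0},{"tx":0.1,"ty":0,"tz":0,"ax":0,"ay":0,"az":0,"grip":0}]}}

```text
t: 4.68
tool_pos: [0.476, -0.2444, 0.0575]
orientation: [179.9, -0.0, 25.1]
ft_force: [-0.1, -0.5, 0.5]
opening: -0.0
grasp_force: 0.0
```

{"fn": "apply_moves", "kwargs": {"steps": [{"tx":0.04,"ty":0,"tz":0,"ax":0,"ay":0,"az":0,"grip":0},{"tx":0.04,"ty":0,"tz":0,"ax":0,"ay":0,"az":0,"grip":0},{"tx":0.04,"ty":0,"tz":0,"ax":0,"ay":0,"az":0,"grip":0}]}}

```text
t: 4.93
tool_pos: [0.4809, -0.2418, 0.0571]
orientation: [179.9, -0.0, 25.1]
ft_force: [-0.5, 0.4, -0.4]
opening: -0.0
grasp_force: 0.0
```

{"fn": "apply_moves", "kwargs": {"steps": [{"tx":0.04,"ty":0,"tz":0,"ax":0,"ay":0,"az":0,"grip":0},{"tx":0.04,"ty":0,"tz":0,"ax":0,"ay":0,"az":0,"grip":0},{"tx":0.04,"ty":0,"tz":0,"ax":0,"ay":0,"az":0,"grip":0}]}}

```text
t: 5.18
tool_pos: [0.486, -0.2392, 0.0565]
orientation: [180.0, -0.0, 25.0]
ft_force: [0.1, 0.4, 0.4]
opening: -0.0002
grasp_force: 0.0
```

```bash
python3 - <<'E'
from h import *
s=r.sense();d=s["tool_pos"][:2]-C0;th=np.radians(s["orientation"][2]+90);e=np.array([np.cos(th),np.sin(th)]);print("radial",d@e,"behind",d@[-e[1],e[0]],s["ft_force"],s["t"])
p,_=r.get_image("scene");cv2.imwrite("pics/c1.png",cv2.resize(p[185:325,240:420],(720,560),interpolation=cv2.INTER_CUBIC)[:,:,::-1])
E
```

```text
radial 0.03689730678275983 behind 0.018101450602356673 [0.0625635  0.44224525 0.43121139] 5.1833
```

View pics/c1.png

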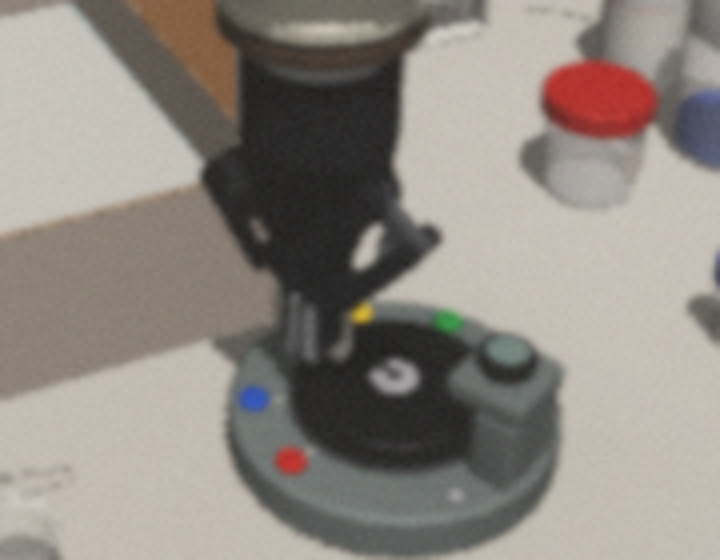

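{"fn": "apply_moves", "kwargs": {"steps": [{"tx":0.03,"ty":0,"tz":0,"ax":0,"ay":0,"az":0,"grip":0},{"tx":0.039,"ty":-0.016,"tz":0,"ax":0,"ay":0,"az":0.1,"grip":0},{"tx":0.039,"ty":-0.016,"tz":0,"ax":0,"ay":0,"az":0.1,"grip":0},{"tx":0.039,"ty":-0.016,"tz":0,"ax":0,"ay":0,"az":0.1,"grip":0},{"tx":0.039,"ty":-0.016,"tz":0,"ax":0,"ay":0,"az":0.1,"grip":0}]}}

```text
t: 5.65
tool_pos: [0.493, -0.2327, 0.0562]
orientation: [-180.0, 0.1, 12.9]
ft_force: [-3.8, 0.6, 2.7]
opening: -0.0004
grasp_force: 1.8
```

{"fn": "apply_moves", "kwargs": {"steps": [{"tx":0.039,"ty":-0.016,"tz":0,"ax":0,"ay":0,"az":0.1,"grip":0},{"tx":0.039,"ty":-0.016,"tz":0,"ax":0,"ay":0,"az":0.1,"grip":0},{"tx":0.039,"ty":-0.016,"tz":0,"ax":0,"ay":0,"az":0.1,"grip":0},{"tx":0.039,"ty":-0.016,"tz":0,"ax":0,"ay":0,"az":0.1,"grip":0}]}}

```text
t: 5.98
tool_pos: [0.5002, -0.2282, 0.0561]
orientation: [-180.0, 0.1, 0.9]
ft_force: [-4.0, 2.4, 1.3]
opening: -0.0001
grasp_force: 1.8
```

```bash
cat >> h.py <<'E'
def where():
    s=r.sense();d=s["tool_pos"][:2]-C0;th=np.radians(s["orientation"][2]+90);e=np.array([np.cos(th),np.sin(th)]);print("radial",(d@e).round(4),"behind",(d@[-e[1],e[0]]).round(4),"yaw",s["orientation"][2].round(2),s["ft_force"].round(1),s["tool_pos"][2].round(4),"q1,6",s["q"][0],s["q"][5],s["t"])
E
python3 -c "
from h import *
where()"
```

```text
radial 0.0371 behind 0.0173 yaw 0.89 [-4.   2.4  1.3] 0.0561 q1,6 -32.54824489379764 56.56686599939765 5.9833
```

{"fn": "apply_moves", "kwargs": {"steps": [{"tx":0.039,"ty":-0.016,"tz":0,"ax":0,"ay":0,"az":0.1,"grip":0},{"tx":0.039,"ty":-0.016,"tz":0,"ax":0,"ay":0,"az":0.1,"grip":0},{"tx":0.039,"ty":-0.016,"tz":0,"ax":0,"ay":0,"az":0.1,"grip":0},{"tx":0.039,"ty":-0.016,"tz":0,"ax":0,"ay":0,"az":0.1,"grip":0},{"tx":0.039,"ty":-0.016,"tz":0,"ax":0,"ay":0,"az":0.1,"grip":0},{"tx":0.039,"ty":-0.016,"tz":0,"ax":0,"ay":0,"az":0.1,"grip":0},{"tx":0.039,"ty":-0.016,"tz":0,"ax":0,"ay":0,"az":0.1,"grip":0},{"tx":0.039,"ty":-0.016,"tz":0,"ax":0,"ay":0,"az":0.1,"grip":0}]}}

```text
t: 6.65
tool_pos: [0.5166, -0.2243, 0.0561]
orientation: [-180.0, 0.1, -23.1]
ft_force: [-2.1, 4.2, 0.7]
opening: -0.0002
grasp_force: 1.9
```

{"fn": "apply_moves", "kwargs": {"steps": [{"tx":0.039,"ty":-0.016,"tz":0,"ax":0,"ay":0,"az":0.1,"grip":0},{"tx":0.039,"ty":-0.016,"tz":0,"ax":0,"ay":0,"az":0.1,"grip":0},{"tx":0.039,"ty":-0.016,"tz":0,"ax":0,"ay":0,"az":0.1,"grip":0},{"tx":0.039,"ty":-0.016,"tz":0,"ax":0,"ay":0,"az":0.1,"grip":0},{"tx":0.039,"ty":-0.016,"tz":0,"ax":0,"ay":0,"az":0.1,"grip":0},{"tx":0.039,"ty":-0.016,"tz":0,"ax":0,"ay":0,"az":0.1,"grip":0},{"tx":0.039,"ty":-0.016,"tz":0,"ax":0,"ay":0,"az":0.1,"grip":0}]}}

```text
t: 7.23
tool_pos: [0.5312, -0.2267, 0.0561]
orientation: [-180.0, 0.1, -44.1]
ft_force: [-0.6, 6.1, -0.1]
opening: 0.0001
grasp_force: 2.0
```

```bash
python3 - <<'E'
from h import *
where()
p,_=r.get_image("scene");q,_=r.get_image("top")
np.savez("pics/s2.npz",s=p,t=q)
a=cv2.resize(p[230:325,285:400],(480,397),interpolation=cv2.INTER_CUBIC);b=cv2.resize(q[176:246,327:397],(320,397),interpolation=cv2.INTER_CUBIC)
cv2.imwrite("pics/c2.png",np.hstack([a,b])[:,:,::-1])
E
```

```text
radial 0.0367 behind 0.0171 yaw -44.11 [-0.6  6.1 -0.1] 0.0561 q1,6 -30.76847986799349 103.32638539387771 7.2333
```

View pics/c2.png

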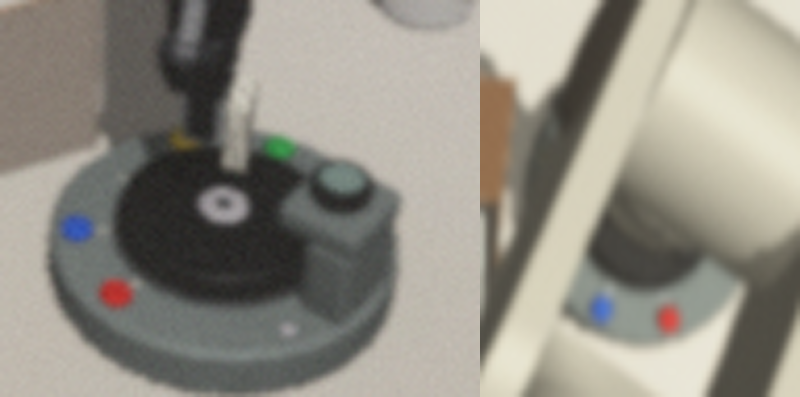

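{"fn": "apply_moves", "kwargs": {"steps": [{"tx":0.039,"ty":-0.016,"tz":0,"ax":0,"ay":0,"az":0.1,"grip":0},{"tx":0.039,"ty":-0.016,"tz":0,"ax":0,"ay":0,"az":0.1,"grip":0},{"tx":0.039,"ty":-0.016,"tz":0,"ax":0,"ay":0,"az":0.1,"grip":0},{"tx":0.019,"ty":-0.008,"tz":0,"ax":0,"ay":0,"az":0.05,"grip":0},{"tx":0,"ty":0,"tz":0,"ax":0,"ay":0,"az":0,"grip":0}]}}

```text
t: 7.75
tool_pos: [0.538, -0.2302, 0.0561]
orientation: [180.0, 0.0, -54.4]
ft_force: [-0.3, 3.9, -0.3]
opening: 0.0
grasp_force: 1.0
```

```bash
python3 - <<'E'
from h import *
where()
from scipy.spatial.transform import Rotation as Ro
s=r.sense();M=Ro.from_euler("xyz",s["orientation"],degrees=True).as_matrix()
print(M.T@np.array([0,1,0]),M.T@np.array([-1,0,0]))
E
```

```text
radial 0.0364 behind 0.0167 yaw -54.44 [-0.3  3.9 -0.3] 0.0561 q1,6 -30.718144901427948 113.71345507094442 7.75
[-8.13457286e-01 -5.81624515e-01  4.09594162e-04] [-5.81624403e-01  8.13457387e-01  3.64738868e-04]
```

{"fn": "apply_moves", "kwargs": {"steps": [{"tx":-0.08,"ty":0,"tz":0,"ax":0,"ay":0,"az":0,"grip":0},{"tx":0,"ty":0,"tz":-0.3,"ax":0,"ay":0,"az":0,"grip":0},{"tx":0,"ty":0,"tz":-0.6,"ax":0,"ay":0,"az":0,"grip":0},{"tx":0,"ty":0,"tz":-0.7,"ax":0,"ay":0,"az":0,"grip":0},{"tx":0,"ty":0,"tz":-0.7,"ax":0,"ay":0,"az":0,"grip":0},{"tx":0,"ty":0,"tz":-0.3,"ax":0,"ay":0,"az":0,"grip":0},{"tx":-0.6,"ty":-0.43,"tz":0,"ax":0,"ay":0,"az":0,"grip":0},{"tx":-0.6,"ty":-0.43,"tz":0,"ax":0,"ay":0,"az":0,"grip":0},{"tx":-0.6,"ty":-0.43,"tz":0,"ax":0,"ay":0,"az":0,"grip":0},{"tx":-0.6,"ty":-0.43,"tz":0,"ax":0,"ay":0,"az":0,"grip":0}]}}

```text
t: 8.58
tool_pos: [0.5353, -0.0782, 0.1865]
orientation: [-180.0, -0.0, -54.4]
ft_force: [0.6, 1.2, -1.1]
opening: -0.0002
grasp_force: 0.0
```

{"fn": "apply_moves", "kwargs": {"steps": [{"tx":-0.6,"ty":-0.43,"tz":0,"ax":0,"ay":0,"az":0,"grip":0},{"tx":-0.6,"ty":-0.43,"tz":0,"ax":0,"ay":0,"az":0,"grip":0},{"tx":-0.6,"ty":-0.43,"tz":0,"ax":0,"ay":0,"az":0,"grip":0},{"tx":-0.6,"ty":-0.43,"tz":0,"ax":0,"ay":0,"az":0,"grip":0},{"tx":-0.6,"ty":-0.43,"tz":0,"ax":0,"ay":0,"az":0,"grip":0},{"tx":-0.6,"ty":-0.43,"tz":0,"ax":0,"ay":0,"az":0,"grip":0}]}}

```text
t: 9.08
tool_pos: [0.5357, 0.1436, 0.1865]
orientation: [-180.0, -0.0, -54.3]
ft_force: [0.7, -0.4, 0.7]
opening: -0.0004
grasp_force: 0.0
```

```bash
cat > m.py <<'E'
from h import *
import sys
def meas(tag,k=3):
    for i in range(k):
        p,_=r.get_image("top");x,M,e=turret("top",p,(327,176,397,246))
        print("top",x.round(4),e.round(4),"target",np.degrees(np.pi+x[2]-1.4).round(1),"tab",tabang("top",p,x,33))
    q,d=r.get_image("scene");np.savez(f"pics/{tag}.npz",p=p,q=q,d=d)
    a=cv2.resize(p[176:246,327:397],(400,400),interpolation=cv2.INTER_CUBIC);b=cv2.resize(q[245:325,295:375],(400,400),interpolation=cv2.INTER_CUBIC)
    cv2.imwrite(f"pics/{tag}.png",np.hstack([a,b])[:,:,::-1])
    x,M,e=turret("scene",q,(290,245,390,325));print("scene",x.round(4),e.round(4),tabang("scene",q,x,33))
meas(sys.argv[1]);s=r.sense();print(s["t"],s["tool_pos"],s["orientation"][2])
E
python3 m.py m1
```

```text
top [ 0.5182 -0.2621 -1.169 ] 0.0006 target 32.8 tab (39, np.float64(34.8), np.float64(0.0431), np.float64(30.4))
top [ 0.5181 -0.2622 -1.1703] 0.0006 target 32.7 tab (39, np.float64(34.7), np.float64(0.0433), np.float64(30.4))
top [ 0.5181 -0.2622 -1.1703] 0.0006 target 32.7 tab (39, np.float64(34.7), np.float64(0.0432), np.float64(30.4))
scene [ 0.5174 -0.268  -1.181 ] 0.0011 (123, np.float64(35.9), np.float64(0.0471), np.float64(46.4))
9.2833 [0.5359485  0.14258788 0.18625194] -54.25992412553867
```

View pics/m1.png

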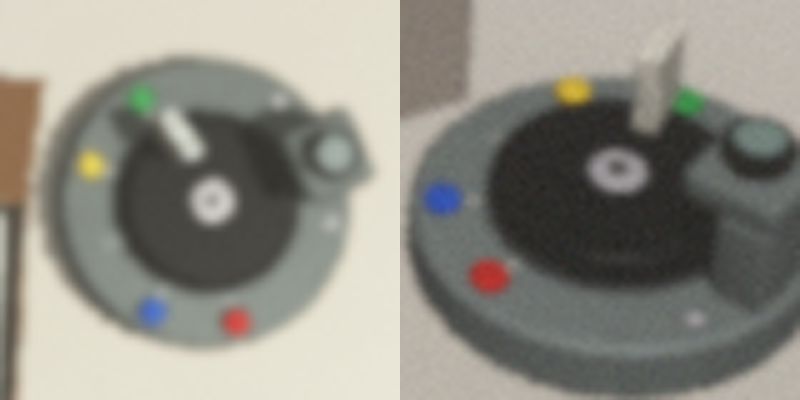

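The top view puts the tab about 2° short of green. I'll check for side-face bias with a brightness profile across the tab's top.

```bash
python3 - <<'E'
from h import *
D=np.load("pics/m1.npz")
def prof(n,p,c,th,z=.08):
    th=np.radians(th);e=np.array([np.cos(th),np.sin(th)]);m=np.array([-e[1],e[0]])
    o=np.arange(-16,17,2)/1000
    for r0 in(.034,.043,.052):
        P=[[*(c+(r0+k)*e+a*m),z] for a in o for k in(-.004,0,.004)]
        uv=proj(n,P).astype(np.float32);g=cv2.remap(cv2.cvtColor(p,cv2.COLOR_RGB2GRAY),uv[:,:1],uv[:,1:],cv2.INTER_LINEAR).reshape(-1,3).mean(1)
        print(n,r0,g.astype(int))
print((np.arange(-16,17,2)))
x,_,_=turret("top",D["p"],(327,176,397,246));prof("top",D["p"],x[:2],x[2]*57.29578+180-80.2)
y,_,_=turret("scene",D["q"],(290,245,390,325));prof("scene",D["q"],y[:2],x[2]*57.29578+180-80.2)
# hub centre in top, z=.044
for n,p,c in(("top",D["p"],x),("scene",D["q"],y)):
    uv=proj(n,[[*c[:2],.044]])[0];g=p.min(2).astype(float);v,u=np.nonzero(g>110);k=np.hypot(u-uv[0],v-uv[1])<(5 if n=="top" else 9);h=onplane(n,(u[k].mean(),v[k].mean()),.044);print(n,"hub",k.sum(),h.round(4),c[:2].round(4))
E
```

```text
[-16 -14 -12 -10  -8  -6  -4  -2   0   2   4   6   8  10  12  14  16]
top 0.034 [ 68  68  70  77  93 120 150 176 191 192 182 160 132 104  85  74  68]
top 0.043 [ 81  75  74  75  92 121 155 183 200 205 194 172 143 112  89  74  65]
top 0.052 [120 116 111 110 114 130 152 175 189 193 186 167 141 115  95  81  73]
scene 0.034 [183 180 170 152 135 127 132 153 172 179 184 186 183 182 184 185 184]
scene 0.043 [185 185 183 178 167 149 141 155 178 189 191 192 189 186 184 185 184]
scene 0.052 [187 185 185 186 183 177 166 166 179 187 188 191 189 185 185 185 185]
top hub 55 [ 0.5186 -0.2626  0.044 ] [ 0.5181 -0.2622]
scene hub 66 [ 0.5196 -0.2643  0.044 ] [ 0.5174 -0.268 ]
```

```bash
python3 - <<'E'
from h import *
T=[];S=[];SI=[]
for i in range(8):
    T.append(r.get_image("top")[1]);q,d=r.get_image("scene");S.append(d);SI.append(q)
T=np.median(T,0);S=np.median(S,0);np.savez("pics/dep.npz",T=T,S=S,q=np.mean(SI,0))
ct=np.array([.5181,-.2622]);cs=np.array([.5174,-.2680])
def local(P,c):
    th=np.radians(33);e=np.array([np.cos(th),np.sin(th)]);q=P[...,:2]-c;return q@e,q@np.array([-e[1],e[0]])
for n,D,c in(("top",T,ct),("scene",S,cs)):
    P=cloud(n,D).reshape(-1,3);a,b=local(P,c);k=(a>.015)&(a<.07)&(abs(b)<.02)&(P[:,2]>.05)&(P[:,2]<.095)
    print(n,k.sum())
    if n=="top":
        for v in sorted(zip(a[k].round(3),b[k].round(4),P[k,2].round(3))):print(*v,end="; ")
    else:
        idx=np.nonzero(k)[0];u=idx%560;vv=idx//560
        for c0 in np.unique(u):
            j=idx[u==c0];print(c0,len(j),"rows",(j//560).min(),(j//560).max(),"a",np.median(a[j]).round(4),"b",np.median(b[j]).round(4),"z",P[j,2].min().round(3),P[j,2].max().round(3))
q=np.load("pics/dep.npz")["q"].astype(np.uint8)
cv2.imwrite("pics/zt.png",cv2.resize(q[247:277,335:371],(720,600),interpolation=cv2.INTER_CUBIC)[:,:,::-1])
E
```

```text
top 48
0.028 0.0071 0.075; 0.029 0.0037 0.079; 0.029 0.0075 0.064; 0.03 -0.0002 0.081; 0.03 0.0072 0.05; 0.031 0.0063 0.079; 0.032 0.0018 0.078; 0.032 0.0077 0.073; 0.033 0.0043 0.078; 0.033 0.0077 0.061; 0.034 0.0003 0.079; 0.035 0.0072 0.079; 0.036 0.0023 0.077; 0.036 0.0076 0.069; 0.037 -0.0018 0.078; 0.038 0.0056 0.079; 0.038 0.0079 0.058; 0.039 0.0011 0.079; 0.039 0.0078 0.078; 0.04 0.0036 0.078; 0.041 -0.0012 0.076; 0.041 0.0078 0.065; 0.042 0.006 0.077; 0.042 0.0081 0.054; 0.043 0.0017 0.078; 0.044 0.0082 0.075; 0.045 0.0045 0.078; 0.045 0.008 0.062; 0.046 -0.0001 0.077; 0.046 0.0072 0.078; 0.047 0.003 0.079; 0.048 -0.0013 0.08; 0.048 0.0083 0.071; 0.049 0.0054 0.078; 0.049 0.008 0.057; 0.05 0.001 0.078; 0.051 0.0083 0.079; 0.052 0.0038 0.079; 0.052 0.0083 0.067; 0.053 -0.0007 0.078; 0.053 0.0064 0.078; 0.053 0.0084 0.055; 0.054 0.0022 0.079; 0.055 0.0084 0.075; 0.056 0.0049 0.08; 0.056 0.0087 0.065; 0.057 0.0007 0.08; 0.057 0.0054 0.07; scene 146
342 7 rows 261 267 a 0.0337 b 0.0074 z 0.05 0.065
343 13 rows 255 267 a 0.0334 b 0.0058 z 0.052 0.08
344 14 rows 254 267 a 0.0341 b 0.0036 z 0.052 0.08
345 17 rows 252 268 a 0.0339 b 0.0017 z 0.051 0.08
346 18 rows 251 268 a 0.0344 b -0.0003 z 0.051 0.08
347 18 rows 249 266 a 0.0382 b -0.0014 z 0.053 0.08
348 17 rows 249 265 a 0.0437 b -0.001 z 0.051 0.08
349 16 rows 249 264 a 0.0497 b -0.001 z 0.05 0.079
350 14 rows 249 262 a 0.0549 b -0.0008 z 0.051 0.08
351 12 rows 249 260 a 0.0599 b -0.0006 z 0.052 0.079
```

View pics/zt.png

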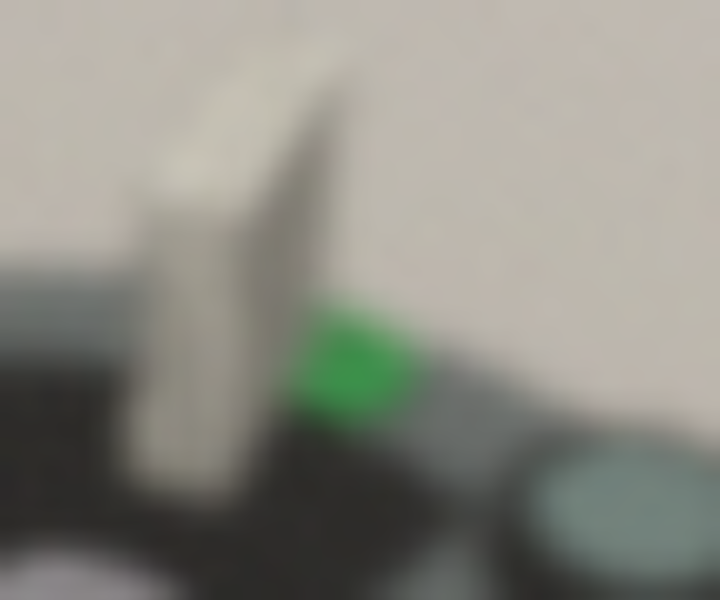

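```bash
python3 - <<'E'
from h import *
th=np.radians(33);e=np.array([np.cos(th),np.sin(th)]);n=np.array([-e[1],e[0]])
g=C0+.0364*e+.0237*n;print(g,totool([*g,.186]),totool([*g,.056]));s=r.sense();print(s["orientation"],s["t"])
E
```

```text
[ 0.53561966 -0.22529865] [5.97 4.28 0.01] [5.97 4.28 2.61]
[ 1.79991432e+02 -3.32132937e-03 -5.44626376e+01] 10.0833
```

{"fn": "apply_moves", "kwargs": {"steps": [{"tx":0.597,"ty":0.428,"tz":0,"ax":0,"ay":0,"az":0,"grip":0},{"tx":0.597,"ty":0.428,"tz":0,"ax":0,"ay":0,"az":0,"grip":0},{"tx":0.597,"ty":0.428,"tz":0,"ax":0,"ay":0,"az":0,"grip":0},{"tx":0.597,"ty":0.428,"tz":0,"ax":0,"ay":0,"az":0,"grip":0},{"tx":0.597,"ty":0.428,"tz":0,"ax":0,"ay":0,"az":0,"grip":0},{"tx":0.597,"ty":0.428,"tz":0,"ax":0,"ay":0,"az":0,"grip":0},{"tx":0.597,"ty":0.428,"tz":0,"ax":0,"ay":0,"az":0,"grip":0},{"tx":0.597,"ty":0.428,"tz":0,"ax":0,"ay":0,"az":0,"grip":0},{"tx":0.597,"ty":0.428,"tz":0,"ax":0,"ay":0,"az":0,"grip":0},{"tx":0.597,"ty":0.428,"tz":0,"ax":0,"ay":0,"az":0.085,"grip":0}]}}

```text
t: 10.92
tool_pos: [0.5353, -0.2272, 0.1864]
orientation: [-180.0, -0.0, -57.0]
ft_force: [0.2, 0.5, -0.4]
opening: -0.0001
grasp_force: 0.0
```

{"fn": "apply_moves", "kwargs": {"steps": [{"tx":0,"ty":0,"tz":0,"ax":0,"ay":0,"az":0,"grip":0},{"tx":0,"ty":0,"tz":0.4,"ax":0,"ay":0,"az":0,"grip":0},{"tx":0,"ty":0,"tz":0.4,"ax":0,"ay":0,"az":0,"grip":0},{"tx":0,"ty":0,"tz":0.4,"ax":0,"ay":0,"az":0,"grip":0},{"tx":0,"ty":0,"tz":0.4,"ax":0,"ay":0,"az":0,"grip":0},{"tx":0,"ty":0,"tz":0.4,"ax":0,"ay":0,"az":0,"grip":0},{"tx":0,"ty":0,"tz":0.4,"ax":0,"ay":0,"az":0,"grip":0},{"tx":0,"ty":0,"tz":0.2,"ax":0,"ay":0,"az":0,"grip":0},{"tx":0,"ty":0,"tz":0,"ax":0,"ay":0,"az":0,"grip":0}]}}

```text
t: 11.67
tool_pos: [0.5347, -0.2248, 0.0542]
orientation: [179.9, 0.2, -57.0]
ft_force: [0.3, 0.2, -0.4]
opening: -0.0001
grasp_force: 0.0
```

```bash
python3 -c "
from h import *
where()"
```

```text
radial 0.0359 behind 0.0246 yaw -57.01 [ 0.3  0.2 -0.4] 0.0542 q1,6 -30.408063647051367 116.60542673662334 11.6667
```

{"fn": "apply_moves", "kwargs": {"steps": [{"tx":0.03,"ty":0,"tz":0,"ax":0,"ay":0,"az":0,"grip":0},{"tx":0.03,"ty":0,"tz":0,"ax":0,"ay":0,"az":0,"grip":0},{"tx":0.03,"ty":0,"tz":0,"ax":0,"ay":0,"az":0,"grip":0},{"tx":0.03,"ty":0,"tz":0,"ax":0,"ay":0,"az":0,"grip":0},{"tx":0.03,"ty":0,"tz":0,"ax":0,"ay":0,"az":0,"grip":0},{"tx":0,"ty":0,"tz":0,"ax":0,"ay":0,"az":0,"grip":0},{"tx":0,"ty":0,"tz":0,"ax":0,"ay":0,"az":0,"grip":0}]}}

```text
t: 12.25
tool_pos: [0.5398, -0.2319, 0.0565]
orientation: [180.0, -0.0, -57.0]
ft_force: [-0.1, -0.4, 0.2]
opening: 0.0
grasp_force: 0.0
```

```bash
python3 -c "
from h import *
where()"
```

```text
radial 0.0363 behind 0.0159 yaw -57.02 [-0.1 -0.4  0.2] 0.0565 q1,6 -30.750907154297373 116.27502194826856 12.25
```

```bash
cat >> h.py <<'E'
def face(n,c,side,k=4,th0=33):
    D=np.median([r.get_image(n)[1] for _ in range(k)],0);P=cloud(n,D).reshape(-1,3);th=np.radians(th0);e=np.array([np.cos(th),np.sin(th)]);q=P[:,:2]-c;a=q@e;b=q@np.array([-e[1],e[0]])
    m=(a>.03 if n=="top" else a>.036)&(a<.057)&(abs(b)<.016)&(P[:,2]>.05)&(P[:,2]<(.075))&(b*side>0)
    if n=="scene": m&=b>-.01
    f=np.polyfit(a[m],b[m],1);f=np.polyfit(a[m][abs(np.polyval(f,a[m])-b[m])<.0012],b[m][abs(np.polyval(f,a[m])-b[m])<.0012],1)
    print(n,m.sum(),"face dir",(th0+np.degrees(np.arctan(f[0]))).round(2),"offset mm",(f[1]*1e3).round(2),"b at 43",(np.polyval(f,.043)*1e3).round(2),"rms",np.std(np.polyval(f,a[m])-b[m]).round(5))
E
python3 - <<'E'
from h import *
import h
cs=np.array([.5174,-.2680]);ct=np.array([.5181,-.2622])
Z=np.load("pics/dep.npz");g=r.get_image
class F:
    def get_image(s,n): return None,Z["T" if n=="top" else "S"]
    camera_model=r.camera_model
h.r=F();print("before");face("top",ct,1,1);face("scene",cs,-1,1)
h.r=r;print("now");face("scene",cs,-1)
E
```

```text
beforeTraceback (most recent call last):
  File "<stdin>", line 8, in <module>
  File "h.py", line 46, in face
    D=np.median([r.get_image(n)[1] for _ in range(k)],0);P=cloud(n,D).reshape(-1,3);th=np.radians(th0);e=np.array([np.cos(th),np.sin(th)]);q=P[:,:2]-c;a=q@e;b=q@np.array([-e[1],e[0]])
                                                           ~~~~~^^^^^
  File "h.py", line 10, in cloud
    K,R,t=cam(n);v,u=np.mgrid[:d.shape[0],:d.shape[1]];p=np.stack([(u-K[0,2])/K[0,0]*d,(v-K[1,2])/K[1,1]*d,d],-1);return (p-t)@R
          ~~~^^^
  File "h.py", line 4, in cam
    m=r.camera_model(n);return np.array(m["camera_matrix"]),cv2.Rodrigues(np.array(m["rvec"],float))[0],np.array(m["tvec"],float).ravel()
TypeError: make.<locals>.<lambda>() takes 1 positional argument but 2 were given
```

```bash
sed -i 's/^def face(n,c,side,k=4,th0=33):/def face(n,c,side,k=4,th0=33,D=None):/; s/^    D=np.median(\[r/    D=D if D is not None else np.median([r/' h.py
python3 - <<'E'
from h import *
cs=np.array([.5174,-.2680]);ct=np.array([.5181,-.2622])
Z=np.load("pics/dep.npz")
print("before");face("top",ct,1,D=Z["T"]);face("scene",cs,-1,D=Z["S"])
print("now");face("scene",cs,-1)
E
```

```text
before
top 13 face dir 35.38 offset mm 6.22 b at 43 8.0 rms 0.00015
scene 32 face dir 35.54 offset mm -3.22 b at 43 -1.31 rms 0.00017
now
scene 38 face dir 31.54 offset mm -3.21 b at 43 -4.3 rms 0.00025
```

{"fn": "apply_moves", "kwargs": {"steps": [{"tx":-0.1,"ty":0,"tz":0,"ax":0,"ay":0,"az":0,"grip":0},{"tx":0,"ty":0,"tz":-0.3,"ax":0,"ay":0,"az":0,"grip":0},{"tx":0,"ty":0,"tz":-0.6,"ax":0,"ay":0,"az":0,"grip":0},{"tx":0,"ty":0,"tz":-0.7,"ax":0,"ay":0,"az":0,"grip":0},{"tx":0,"ty":0,"tz":-0.7,"ax":0,"ay":0,"az":0,"grip":0},{"tx":0,"ty":0,"tz":-0.3,"ax":0,"ay":0,"az":0,"grip":0},{"tx":-0.6,"ty":-0.4,"tz":0,"ax":0,"ay":0,"az":0,"grip":0},{"tx":-0.6,"ty":-0.4,"tz":0,"ax":0,"ay":0,"az":0,"grip":0},{"tx":-0.6,"ty":-0.4,"tz":0,"ax":0,"ay":0,"az":0,"grip":0},{"tx":-0.6,"ty":-0.4,"tz":0,"ax":0,"ay":0,"az":0,"grip":0}]}}

```text
t: 13.28
tool_pos: [0.5382, -0.0817, 0.1864]
orientation: [-180.0, -0.0, -57.1]
ft_force: [0.9, 0.4, 0.1]
opening: 0.0
grasp_force: 0.0
```

{"fn": "apply_moves", "kwargs": {"steps": [{"tx":-0.6,"ty":-0.4,"tz":0,"ax":0,"ay":0,"az":0,"grip":0},{"tx":-0.6,"ty":-0.4,"tz":0,"ax":0,"ay":0,"az":0,"grip":0},{"tx":-0.6,"ty":-0.4,"tz":0,"ax":0,"ay":0,"az":0,"grip":0},{"tx":-0.6,"ty":-0.4,"tz":0,"ax":0,"ay":0,"az":0,"grip":0},{"tx":-0.6,"ty":-0.4,"tz":0,"ax":0,"ay":0,"az":0,"grip":0},{"tx":-0.6,"ty":-0.4,"tz":0,"ax":0,"ay":0,"az":0,"grip":0}]}}

```text
t: 13.78
tool_pos: [0.5408, 0.1349, 0.1864]
orientation: [-180.0, -0.0, -57.0]
ft_force: [0.1, -0.0, -0.6]
opening: -0.0002
grasp_force: 0.0
```

```bash
cat > m2.py <<'E'
from h import *
def avg(n,k=6):
    F=[r.get_image(n) for _ in range(k)];return np.mean([f[0] for f in F],0),np.median([f[1] for f in F],0)
PT,DT=avg("top");PS,DS=avg("scene");np.savez("pics/m3.npz",PT=PT,DT=DT,PS=PS,DS=DS)
ct=np.array([.5181,-.2622]);cs=np.array([.5174,-.2680])
face("top",ct,1,D=DT);face("scene",cs,-1,D=DS)
for n,p,D,c in(("top",PT,DT,ct),("scene",PS,DS,cs)):
    M={}
    for col,a in ANG.items():
        ch=dict(red=lambda p:p[...,0]-np.maximum(p[...,1],p[...,2]),green=lambda p:p[...,1]-np.maximum(p[...,0],p[...,2]),blue=lambda p:p[...,2]-np.maximum(p[...,0],p[...,1]),yellow=lambda p:np.minimum(p[...,0],p[...,1])-p[...,2])[col](p)
        t=np.pi-1.172+a;uv=proj(n,[[*(c+.07*np.array([np.cos(t),np.sin(t)])),.033]])[0]
        v,u=np.mgrid[:420,:560];w=np.where(np.hypot(u-uv[0],v-uv[1])<(6 if n=="top" else 9),np.clip(ch-.25*ch[int(uv[1])-3:int(uv[1])+4,int(uv[0])-3:int(uv[0])+4].max(),0,None),0)
        M[col]=onplane(n,((u*w).sum()/w.sum(),(v*w).sum()/w.sum()),.032)[:2]
    f=lambda v:np.concatenate([v[:2]+.07*np.array([np.cos(np.pi+v[2]+ANG[k]),np.sin(np.pi+v[2]+ANG[k])])-M[k] for k in M])
    s=least_squares(f,[*c,-1.17]);g=M["green"]-s.x[:2];print(n,s.x.round(4),"target",np.degrees(np.pi+s.x[2]-1.4).round(2),"green direct",np.degrees(np.arctan2(g[1],g[0])).round(2),"res mm",(s.fun*1e3).round(2))
s=r.sense();print(s["t"],s["tool_pos"])
E
python3 m2.py
```

```text
top 14 face dir 31.38 offset mm 5.78 b at 43 4.56 rms 0.0002
scene 38 face dir 31.39 offset mm -2.97 b at 43 -4.18 rms 0.00019
top [ 0.5184 -0.2629 -1.175 ] target 32.46 green direct 32.04 res mm [ 0.07  0.1   0.4  -0.12  0.36 -0.07 -0.83  0.09]
scene [ 0.5186 -0.267  -1.1878] target 31.73 green direct 30.55 res mm [-0.63 -0.23  0.35 -0.06  1.22 -0.83 -0.94  1.11]
14.3833 [0.54149484 0.13237735 0.18634124]
```

The tab now points at about 31.4°, against a target of 32 to 32.5°. That's within about 1 mm at the pointer, so it's set. Next is the button: I'll measure its centre and the collar height.

```bash
python3 - <<'E'
from h import *
Z=np.load("pics/top0.npz");Y=np.load("pics/scene0.npz")
for n,d in(("top",Z["d"]),("scene",Y["d"])):
    P=cloud(n,d).reshape(-1,3);k=(abs(P[:,0]-.492)<.045)&(abs(P[:,1]-.296)<.045)&(P[:,2]>.025)&(P[:,2]<.07);P=P[k]
    b=P[P[:,2]>.050];box=P;print(n,"btn",len(b),b[:,:2].mean(0).round(4),"box",((box[:,:2].min(0)+box[:,:2].max(0))/2).round(4))
    c=b[:,:2].mean(0);R=np.hypot(*(P[:,:2]-c).T)
    for a in range(0,40,4):
        m=(R>=a/1e3)&(R<(a+4)/1e3)
        if m.any(): print(a,np.median(P[m,2]).round(4),P[m,2].max().round(4),end="; ")
    print()
print(totool([.492,.2955,.186]),r.sense()["orientation"])
E
```

```text
top btn 58 [0.4897 0.2994] box [0.4906 0.2979]
0 0.0528 0.0548; 4 0.0532 0.0581; 8 0.0534 0.056; 12 0.0502 0.0574; 16 0.0433 0.0469; 20 0.0423 0.0476; 24 0.0313 0.0445; 28 0.031 0.0369; 32 0.031 0.0379; 36 0.03 0.0367; 
scene btn 43 [0.4936 0.2931] box [0.489  0.3004]
0 0.0534 0.0548; 4 0.0539 0.0546; 8 0.0509 0.0552; 12 0.0504 0.0548; 16 0.0438 0.0531; 20 0.0422 0.0457; 24 0.0407 0.0427; 28 0.0312 0.0326; 32 0.0312 0.0334; 36 0.0306 0.031; 
[-3.28 -0.94  0.01] [ 1.79995794e+02 -7.53187197e-03 -5.70735622e+01]
```

{"fn": "apply_moves", "kwargs": {"steps": [{"tx":-0.55,"ty":-0.16,"tz":0,"ax":0,"ay":0,"az":0,"grip":0},{"tx":-0.55,"ty":-0.16,"tz":0,"ax":0,"ay":0,"az":0,"grip":0},{"tx":-0.55,"ty":-0.16,"tz":0,"ax":0,"ay":0,"az":0,"grip":0},{"tx":-0.55,"ty":-0.16,"tz":0,"ax":0,"ay":0,"az":0,"grip":0},{"tx":-0.55,"ty":-0.16,"tz":0,"ax":0,"ay":0,"az":0,"grip":0},{"tx":-0.55,"ty":-0.16,"tz":0,"ax":0,"ay":0,"az":0,"grip":0},{"tx":0,"ty":0,"tz":0.6,"ax":0,"ay":0,"az":0,"grip":0},{"tx":0,"ty":0,"tz":0.6,"ax":0,"ay":0,"az":0,"grip":0},{"tx":0,"ty":0,"tz":0.6,"ax":0,"ay":0,"az":0,"grip":0},{"tx":0,"ty":0,"tz":0.4,"ax":0,"ay":0,"az":0,"grip":0}]}}

```text
t: 15.22
tool_pos: [0.4992, 0.2617, 0.0739]
orientation: [-179.2, 2.3, -53.4]
ft_force: [0.1, 0.1, -0.3]
opening: -0.0002
grasp_force: 0.0
```

{"fn": "apply_moves", "kwargs": {"steps": [{"tx":0,"ty":0,"tz":0,"ax":0,"ay":0,"az":0,"grip":0},{"tx":0,"ty":0,"tz":0,"ax":0,"ay":0,"az":0,"grip":0}]}}

```text
t: 15.38
tool_pos: [0.4999, 0.2618, 0.0764]
orientation: [-179.2, 2.3, -53.3]
ft_force: [-0.4, -0.6, 0.5]
opening: -0.0003
grasp_force: 0.0
```

Joint 6 has probably reached its limit. I'll lift and unwind the yaw.

{"fn": "apply_moves", "kwargs": {"steps": [{"tx":0,"ty":0,"tz":-0.6,"ax":0,"ay":0,"az":-0.23,"grip":0},{"tx":0,"ty":0,"tz":0,"ax":0,"ay":0,"az":-0.23,"grip":0},{"tx":0,"ty":0,"tz":0,"ax":0,"ay":0,"az":-0.23,"grip":0},{"tx":0,"ty":0,"tz":0,"ax":0,"ay":0,"az":-0.23,"grip":0},{"tx":0,"ty":0,"tz":0,"ax":0,"ay":0,"az":-0.23,"grip":0},{"tx":0,"ty":0,"tz":0,"ax":0,"ay":0,"az":-0.23,"grip":0},{"tx":0,"ty":0,"tz":0,"ax":0,"ay":0,"az":0,"grip":0}]}}

```text
t: 15.97
tool_pos: [0.5013, 0.261, 0.1088]
orientation: [-177.7, 1.0, -11.5]
ft_force: [-0.3, -0.1, -0.1]
opening: 0.0002
grasp_force: 0.0
```

```bash
python3 - <<'E'
from h import *
from scipy.spatial.transform import Rotation as Ro
s=r.sense();print(s["q"],s["tool_pos"],s["orientation"],s["t"])
M=Ro.from_euler("xyz",s["orientation"],degrees=True).as_matrix();z=M[:,2];ax=np.cross(z,[0,0,-1]);print("tilt fix units",(np.degrees(M.T@ax)/30).round(3))
yaw=np.arctan2(M[1,0],M[0,0]);Rd=Ro.from_euler("xyz",[np.pi,0,yaw]).as_matrix();print("after fix, move",(Rd.T@(np.array([.4915,.2965,.07])-s["tool_pos"])/.05).round(2))
E
```

```text
[ 18.28027928  11.17033757  93.92836562   2.53070172  74.64262812
 119.18176956] [0.50133463 0.26095223 0.10878096] [-177.7474075     0.97762542  -11.54708951] 15.9667
tilt fix units [-0.075  0.033  0.   ]
after fix, move [-0.34 -0.66  0.78]
```

{"fn": "apply_moves", "kwargs": {"steps": [{"tx":0,"ty":0,"tz":0,"ax":-0.075,"ay":0.033,"az":0,"grip":0},{"tx":-0.17,"ty":-0.33,"tz":0,"ax":0,"ay":0,"az":0,"grip":0},{"tx":-0.17,"ty":-0.33,"tz":0,"ax":0,"ay":0,"az":0,"grip":0},{"tx":0,"ty":0,"tz":0,"ax":0,"ay":0,"az":0,"grip":0}]}}

```text
t: 16.3
tool_pos: [0.4905, 0.299, 0.1081]
orientation: [-180.0, 0.1, -12.1]
ft_force: [0.5, 0.1, -0.9]
opening: 0.0002
grasp_force: 0.0
```

```bash
python3 - <<'E'
from h import *
s=r.sense();print(s["tool_pos"],s["orientation"],totool([.4915,.2965,.062]),s["ft_force"])
E
```

```text
[0.49046189 0.29896905 0.10813522] [-1.79984509e+02  6.91511310e-02 -1.21243689e+01] [0.03 0.04 0.92] [ 0.49514886  0.1471809  -0.85587787]
```

{"fn": "apply_moves", "kwargs": {"steps": [{"tx":0.03,"ty":0.04,"tz":0.4,"ax":0,"ay":0,"az":0,"grip":0},{"tx":0,"ty":0,"tz":0.35,"ax":0,"ay":0,"az":0,"grip":0},{"tx":0,"ty":0,"tz":0.15,"ax":0,"ay":0,"az":0,"grip":0},{"tx":0,"ty":0,"tz":0,"ax":0,"ay":0,"az":0,"grip":0},{"tx":0,"ty":0,"tz":0,"ax":0,"ay":0,"az":0,"grip":0}]}}

```text
t: 16.72
tool_pos: [0.4919, 0.2942, 0.0624]
orientation: [179.9, 0.1, -12.0]
ft_force: [-0.3, -0.2, 0.4]
opening: 0.0
grasp_force: 0.0
```

{"fn": "apply_moves", "kwargs": {"steps": [{"tx":0,"ty":0,"tz":0.03,"ax":0,"ay":0,"az":0,"grip":0},{"tx":0,"ty":0,"tz":0.03,"ax":0,"ay":0,"az":0,"grip":0},{"tx":0,"ty":0,"tz":0.03,"ax":0,"ay":0,"az":0,"grip":0},{"tx":0,"ty":0,"tz":0.03,"ax":0,"ay":0,"az":0,"grip":0},{"tx":0,"ty":0,"tz":0.03,"ax":0,"ay":0,"az":0,"grip":0},{"tx":0,"ty":0,"tz":0,"ax":0,"ay":0,"az":0,"grip":0}]}}

```text
t: 17.22
tool_pos: [0.4915, 0.2943, 0.0539]
orientation: [179.9, 0.1, -11.9]
ft_force: [0.4, 0.1, 0.9]
opening: -0.0002
grasp_force: 0.7
```

Touching the button now. I'll press slowly while watching the force.

{"fn": "apply_moves", "kwargs": {"steps": [{"tx":0,"ty":0,"tz":0.03,"ax":0,"ay":0,"az":0,"grip":0},{"tx":0,"ty":0,"tz":0.03,"ax":0,"ay":0,"az":0,"grip":0},{"tx":0,"ty":0,"tz":0.03,"ax":0,"ay":0,"az":0,"grip":0},{"tx":0,"ty":0,"tz":0.02,"ax":0,"ay":0,"az":0,"grip":0},{"tx":0,"ty":0,"tz":0,"ax":0,"ay":0,"az":0,"grip":0}]}}

```text
t: 17.63
tool_pos: [0.4916, 0.2943, 0.0484]
orientation: [179.9, 0.1, -11.9]
ft_force: [0.3, -0.5, 4.2]
opening: -0.0001
grasp_force: 2.3
```

{"fn": "apply_moves", "kwargs": {"steps": [{"tx":0,"ty":0,"tz":0.02,"ax":0,"ay":0,"az":0,"grip":0},{"tx":0,"ty":0,"tz":0.01,"ax":0,"ay":0,"az":0,"grip":0},{"tx":0,"ty":0,"tz":0,"ax":0,"ay":0,"az":0,"grip":0},{"tx":0,"ty":0,"tz":0,"ax":0,"ay":0,"az":0,"grip":0}]}}

```text
t: 17.97
tool_pos: [0.4916, 0.2943, 0.0478]
orientation: [179.9, 0.1, -11.9]
ft_force: [-4.3, -3.1, 15.1]
opening: -0.0001
grasp_force: 7.6
```

The force rose to 15 N at 0.0478 m, so the button is on its stop. Releasing now.

{"fn": "apply_moves", "kwargs": {"steps": [{"tx":0,"ty":0,"tz":-0.05,"ax":0,"ay":0,"az":0,"grip":0},{"tx":0,"ty":0,"tz":-0.1,"ax":0,"ay":0,"az":0,"grip":0},{"tx":0,"ty":0,"tz":-0.2,"ax":0,"ay":0,"az":0,"grip":0},{"tx":0,"ty":0,"tz":-0.6,"ax":0,"ay":0,"az":0,"grip":0},{"tx":0,"ty":0,"tz":-0.6,"ax":0,"ay":0,"az":0,"grip":0},{"tx":0,"ty":0,"tz":-0.6,"ax":0,"ay":0,"az":0,"grip":0},{"tx":0,"ty":0,"tz":0,"ax":0,"ay":0,"az":0,"grip":0},{"tx":0,"ty":0,"tz":0,"ax":0,"ay":0,"az":0,"grip":0}]}}

```text
t: 18.63
tool_pos: [0.4923, 0.2946, 0.1566]
orientation: [-180.0, -0.0, -11.9]
ft_force: [-0.3, 0.4, -0.5]
opening: -0.0
grasp_force: 0.0
```

```bash
python3 m2.py; python3 - <<'E'
from h import *
Z=np.load("pics/m3.npz");P=cloud("scene",Z["DS"]).reshape(-1,3);k=np.hypot(P[:,0]-.4925,P[:,1]-.294)<.010;print("btn z",np.median(P[k,2]))
s=r.sense();print(s["joint_vel"].round(2),s["ft_force"].round(1),r.finish_job())
E
```

```text
top 14 face dir 31.22 offset mm 5.71 b at 43 4.37 rms 0.00017
scene 37 face dir 31.57 offset mm -3.19 b at 43 -4.26 rms 0.00023
top [ 0.5184 -0.2629 -1.175 ] target 32.46 green direct 32.04 res mm [ 0.08  0.1   0.38 -0.12  0.36 -0.07 -0.82  0.09]
scene [ 0.5186 -0.267  -1.1878] target 31.73 green direct 30.57 res mm [-0.64 -0.22  0.35 -0.07  1.22 -0.81 -0.93  1.1 ]
19.2333 [0.49177763 0.29438696 0.15438589]
btn z 0.15308185562839258
the job is handed in; nothing more can be done
[ 0.01 -0.19 -0.02  0.04  0.1  -0.  ] [-0.7  0.1 -0.6] None
```

The tab ended about 1° from the middle of the green marker, and the shutter button was pressed onto its stop once and released; the job was handed in at about 19 s, with the button's return up not confirmed because the gripper blocked the camera's view of it.

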